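# Turn the kitchen radio down to its quietest step

## Robot

A 6-joint arm with a two-finger parallel gripper is mounted at the origin on the work surface. World frame = base frame: x ahead of the robot, y to its left, z up, the work surface at z = 0. Lengths are in m, angles in rad, forces in N, time in s.
With the tool pointing down it reaches from about 0.35 to 0.85 m from the base axis. Payload 8.1 kg.
Tool frame: the origin (TCP) lies midway between the tips of the shut fingers; the grasp point (between the pads) lies 19 mm behind it (arm.hold_point_z is the distance from the TCP to the grasp point, in m); z points along the fingers, y is the direction in which the jaws open and shut (so a half turn about z gives the same grasp; the last joint's range is limited). The gripper opens to 93 mm and grips with 3 to 60 N. Pads are 15 mm wide; open, the fingers measure 128 mm over their backs; the gripper's body (75 mm by 188 mm) begins 65 mm behind the grasp point.
Start: joints at [1.055, 0.13, 1.488, -0, 1.523, -0.085], TCP at [0.251, 0.545, 0.219] pointing down, gripper open.
Joint ranges: [-2.96, 2.96], [-0.89, 2.26], [0.02, 2.5], [-1.34, 4.48], [0, 2.73], [-2.66, 2.66]. Speed limits (rad/s): [2.39, 2.39, 2.79, 3.14, 3.14, 3.14].

## Interface

Orientations are given as a unit quaternion [x, y, z, w].
In Python, from bench import arm gives the robot as it stands.
- The arm moves only by the tool play_rows, never from a script. Its argument "motion" is a list of rows, each an object with "slide": the shift along the tool's x, y, z in units of 0.04 m (1.0 is 0.04 m), a list of three; "rot": the turn, a rotation vector about the tool's x, y, z in units of 5 degrees (1.0 is 5 degrees), a list of three. In form: [{"slide": [x, y, z], "rot": [wx, wy, wz]}, ...]. A call has 1 to 20 rows; each row shifts and turns the pose as measured when the row begins, along the tool's axes as they then stand; what a row does not reach is not made up. A row lasts 1/12 s, in which the tool goes at most 41.7 mm and 7.16 degrees, less where a joint would pass 70% of its speed; a pose out of reach is approached as far as the arm can. A call with a number of a shift or a turn outside -1 to 1 is refused whole. A call with a gripper value outside its range is refused whole. "fingers" is the finger opening in mm, from 0 to 93, set as the call begins (left out, the last holds). The fingers move at their own pace and stop on an object; "force" is the grip in N (left out, the last holds). Time passes only in rows, so rows that do not move let the fingers close. It gives the time, the measured TCP pose, the force and the opening at its end, in the units of the state.
- arm.state(): the state, without advancing time (a new reading comes with each control period).
- arm.read_camera(name): name is "scene" or "top" or "wrist"; returns (picture, depth): 384x512x3 uint8, blue, green, red; 384x512 float32, m along the optical axis (not along the pixel's ray), 0 where there is no reading.
- arm.get_calibration(name): a dict with "fx", "fy", "cx", "cy" (pixels), "D" ([k1, k2, p1, p2, k3] as OpenCV has them; the pictures are not rectified), "origin" and "rotation" of the camera in the world. Camera axes: x right, y down, z forward; pixel columns grow to the right and rows downward; lengths in m; the calibration is good to about 2 mm. A picture is of the moment at which its call begins: read the wrist's pose just before it. get_calibration takes no time and is no camera call; for the wrist camera it gives the pose at the moment of the call.
- arm.sign_off(): hands the job in, once; it reports no verdict.
Trained networks look in the newest picture that a camera, given by its name, has taken for a name from the list of things; names that differ only in an ending like _2 or _b are one class to them, and where a whole thing is asked for, a point or a joint stands for the part that bears it (a point fixed in the world has none). Each returns a list of dicts, best first, with "confidence" (0 to 1); they miss things now and then, are a little off and sometimes report something else, mostly with a low value. They report only what shows in the picture. A call takes as long as a camera call.
- arm.spot_in(label, camera): "at" ([x, y, z] in m, in world coordinates, good to about 4 mm: the middle of the surface that is visible of it).
- arm.pinpoint(label, camera): "at" ([x, y, z] in m, in world coordinates, good to about 4 mm: a listed point, or the origin of a listed thing).
The state is a dict: "time_s": time; "joint_positions": joint angles; "joint_velocities": joint speeds; "tau": joint torques, N m; "eef_pos": TCP position; "tool_rot": TCP orientation; "force": force on the tool from outside, world axes, zero at the start; "torque": the same for the moment, N m; "gripper_width": finger opening in m.
Only numpy, scipy, OpenCV 4.12 (cv2) and the standard library are available. Lean on these libraries where they do the work, as an engineer would, in place of code of your own. Each camera call takes 0.05 s, during which the arm holds its last target. There are 200 camera calls.

## Task

The kitchen radio is too loud: with a fingertip on top of its wide knurled volume wheel, roll the wheel down until it clicks into its quietest step, the first click above off, and leave it on there. Do not turn the narrow tuning wheel, do not lift, tip or shift the radio, and leave the bowl, mallet and shower head where they are.

Things in the scene. Friction and masses are not known exactly. Their poses are not given: they have to be found in the camera images.
- radio: Portable kitchen radio, a dark wooden box standing loose on rubber feet, 1.2 to 2 kg: 230 mm wide along its y, 95 mm deep along its x, flat top 140 mm above the counter. Origin at the centre of its underside, z up; the front (cloth, display) looks to its -x. On top the volume wheel on the +y half, three flat keys, the tuning wheel on the -y half, and a folded 9 mm high aerial along the rear edge
- volume_top (a point): Crown (highest point, mid-width) of the knurled volume wheel, 151 mm above the counter, fixed to the radio, its axes (radio frame: x -7, y 52, z 151 mm). Hard roller of 60 mm diameter, 22 mm wide, axle along the radio's x, sunk so that its top 11 mm stand out; 4 mm high cheeks along both sides. It does not press in: a fingertip pressed on the crown (6 to 20 N, kept up) and stroked along y turns it
- volume (a joint): Turn of the volume wheel, rad. Five clicks 0.36 apart: 0 off (end stop), 0.36 quietest step, 0.72, 1.08, 1.44 loudest (end stop). Starts in the click 1.08 or 1.44. Turning down (value falls) moves the crown towards the radio's +y, 10.8 mm of rim per click; passing a click takes about 2 N of drag at the rim; once past half-way it snaps into the next click by itself
- quiet_mark (a point): Point fixed to the radio on the wheel's rim, mid-width (radio frame: x -7, y 62.6, z 149 mm), where the white line across the knurling lies in the quietest step. The line lies on the crown at 0.72 and 10.6 / 20 mm towards -y of it at 1.08 / 1.44. Beside its front edge: a ring for off at the +y end, then four bars, longer with loudness; the shortest bar, level with this point, is the quietest step
- tuner (a joint): Turn of the tuning wheel, rad: within 0.1 of 0 at the start, no clicks, to be left alone (it counts as untouched within 0.3 of 0). A smaller roller of the same make, 10 mm wide, 44 mm diameter, its top standing 9 mm out of the radio's top, 112 mm from the volume wheel towards the radio's -y
- salad_bowl: Loose glass salad bowl, 210 mm across its rim, 85 mm high, 0.7 kg, beside the radio on its +y side; origin at the centre of its underside
- mallet: Loose plastic hammer-shaped mallet lying on the counter beside the radio on its -y side, about 240 mm long along its x, head 104 mm wide and 48 mm high at its +x end; origin on the counter under the handle, 85 mm behind the head's middle
- shower_head: Loose chrome hand shower lying on its spray face on the far side of the mallet: disc 100 mm across and 30 mm high, handle 225 mm long towards its -x; origin under the disc's centre

How it is judged:
By the outcome, as a careful person would: the job done as asked, in the order asked, and still so for the second after the job is handed in, with the robot touching nothing.
It also fails if it takes over 45 s, if anything falls off the work surface, if the arm or the gripper's body presses on something with over 40 N, if the wrist force passes 120 N, or if a joint passes its speed limit or range.

## Working session

There is one attempt and no reset: what is moved stays moved. The work goes in short steps, Python scripts to look and compute and a tool call to move; the robot and the scene stay as the last step left them, time stands still between calls to the robot, and variables do not carry over. Pictures are saved under pics/ and viewed, about 8 in all and at most 12, crops included, and the job is handed in when it is done.

Besides the shell and the picture viewer there is one more tool, called after "Request:" as name(argument=value, ...), one argument or row to a line, values as JSON. play_rows: Moves the arm, as the interface text tells. Shifts and turns lie within -1 to 1; 1 stands for 0.04 m of shift or 5 degrees of turn. Its arguments: {"type":"object","properties":{"motion":{"type":"array"},"fingers":{"type":"number"},"force":{"type":"number"}},"required":["motion"]}

```bash
mkdir -p pics
cat > h.py <<'E'
import numpy as np, cv2
from bench import arm
from scipy.spatial.transform import Rotation as R
def cal(n):
    c=arm.get_calibration(n); K=np.array([[c['fx'],0,c['cx']],[0,c['fy'],c['cy']],[0,0,1]]); return K,np.array(c['D'],float),np.array(c['origin']),np.array(c['rotation'])
def proj(n,P):
    K,D,o,Rm=cal(n); p=(np.atleast_2d(P)-o)@Rm
    return cv2.projectPoints(p,np.zeros(3),np.zeros(3),K,D)[0][:,0]
def onplane(n,px,z):
    K,D,o,Rm=cal(n); u=cv2.undistortPoints(np.array(px,float).reshape(-1,1,2),K,D)[:,0]
    d=np.c_[u,np.ones(len(u))]@Rm.T
    return o+d*((z-o[2])/d[:,2])[:,None]
E
python3 - <<'E'
from h import *
s=arm.state();print({k:np.round(v,3).tolist() for k,v in s.items()}); print(arm.get_calibration('wrist'))
im=[arm.read_camera(n)[0] for n in('scene','top','wrist')]
cv2.imwrite('pics/a.png',np.vstack([np.hstack(im[:2])]) if 0 else cv2.resize(np.hstack(im[:2]),(800,300)))
cv2.imwrite('pics/b.png',cv2.resize(im[1],(768,576)))
cv2.imwrite('pics/w.png',im[2])
for n in('scene','top','wrist'):
    for l in('radio','volume_top','quiet_mark','tuner'):
        print(n,l,[(np.round(d['at'],3).tolist(),round(d['confidence'],2)) for d in arm.pinpoint(l,n)[:2]],[(np.round(d['at'],3).tolist(),round(d['confidence'],2)) for d in arm.spot_in(l,n)[:1]])
E
```

```text
{'time_s': 0.0, 'joint_positions': [1.055, 0.131, 1.489, -0.0, 1.523, -0.085], 'joint_velocities': [0.0, 0.0, 0.0, 0.001, -0.0, -0.0], 'tau': [-0.002, -55.981, -49.177, 0.077, 0.035, -0.0], 'eef_pos': [0.25, 0.545, 0.218], 'tool_rot': [0.214, 0.977, -0.001, -0.0], 'force': [-0.89, -0.476, -0.089], 'torque': [-0.007, -0.042, -0.033], 'gripper_width': 0.094}
{'fx': 323.70753937694747, 'fy': 323.70753937694747, 'cx': 260.586351554157, 'cy': 192.98246358174154, 'D': array([-0.08928774,  0.        ,  0.        ,  0.        ,  0.        ]), 'origin': array([0.17478553, 0.58075568, 0.38470617]), 'rotation': array([0.8321628 , 0.53396258, 0.0797403 , 0.12661171])}
scene radio [([0.553, 0.027, 0.001], 0.65)] [([0.574, 0.004, 0.138], 0.64)]
scene volume_top [([0.56, 0.081, 0.152], 0.61)] [([0.576, 0.007, 0.143], 0.58)]
scene quiet_mark [([0.56, 0.09, 0.149], 0.57)] [([0.572, 0.007, 0.139], 0.59)]Traceback (most recent call last):
  File "<stdin>", line 9, in <module>
ValueError: it knows: mallet, quiet_mark, radio, salad_bowl, shower_head, volume_top
```

View pics/b.png

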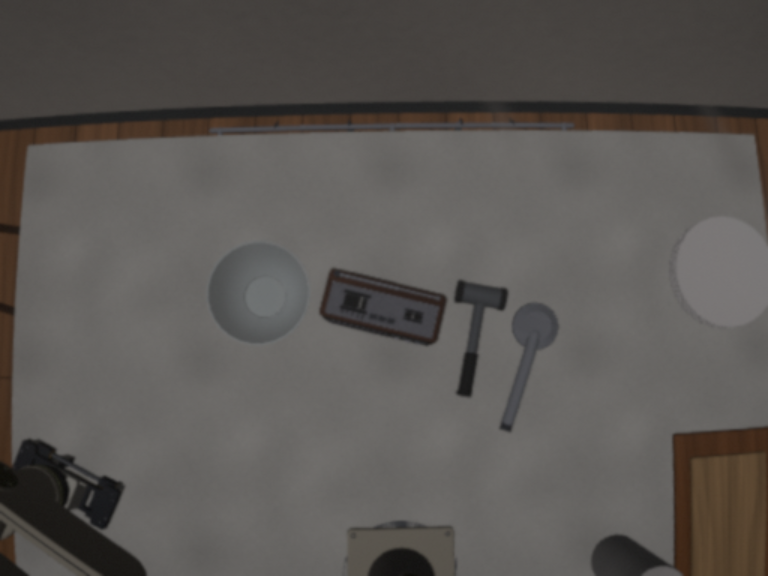

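The radio is at about (383,306), with the bowl to its left (+y), and the mallet and shower head to its right. The calibration rotation is a quaternion, so I'll fix that and measure the radio's yaw.

```bash
sed -i "s/np.array(c\['rotation'\])/R.from_quat(c['rotation']).as_matrix()/" h.py
python3 - <<'E'
from h import *
im,d=arm.read_camera('top'); im2,d2=arm.read_camera('scene')
for n in('scene','top'):
    for l in('radio','volume_top','quiet_mark','salad_bowl','mallet'):
        print(n,l,[(np.round(q['at'],3).tolist(),round(q['confidence'],2)) for q in arm.pinpoint(l,n)[:2]])
for n,dd in (('top',d),('scene',d2)):
    v,u=np.nonzero(dd>0); K,D,o,Rm=cal(n)
    p=cv2.undistortPoints(np.c_[u,v].astype(float).reshape(-1,1,2),K,D)[:,0]
    P=(np.c_[p,np.ones(len(p))]*dd[v,u][:,None])@Rm.T+o
    m=(abs(P[:,2]-.142)<.012)&(abs(P[:,0]-.57)<.1)&(P[:,1]>-.15)&(P[:,1]<.14)
    Q=P[m]; r=cv2.minAreaRect((Q[:,:2]*1000).astype(np.float32)); print(n,len(Q),r,np.median(Q[:,2]),Q.mean(0))
cv2.imwrite('pics/s.png',im2)
E
```

```text
scene radio [([0.555, 0.03, 0.002], 0.71)]
scene volume_top [([0.559, 0.081, 0.152], 0.69)]
scene quiet_mark [([0.56, 0.092, 0.152], 0.75)]
scene salad_bowl [([0.589, 0.271, 0.001], 0.58), ([0.554, 0.027, -0.001], 0.52)]
scene mallet [([0.495, -0.153, -0.004], 0.73)]
top radio [([0.555, 0.027, -0.003], 0.61)]
top volume_top [([0.557, 0.077, 0.148], 0.9)]
top quiet_mark [([0.561, 0.089, 0.149], 0.82)]
top salad_bowl [([0.585, 0.276, 0.004], 0.89)]
top mallet [([0.498, -0.16, 0.004], 0.94)]
top 2703 ((553.4962768554688, 26.22344207763672), (229.88363647460938, 98.00096130371094), 75.0819091796875) 0.14059101954616549 [0.55248217 0.02534573 0.14080841]
scene 2103 ((554.68798828125, 25.31163787841797), (228.68951416015625, 95.78079986572266), 75.05797576904297) 0.1406254272446804 [0.5575417  0.01898174 0.14080817]
```

View pics/s.png

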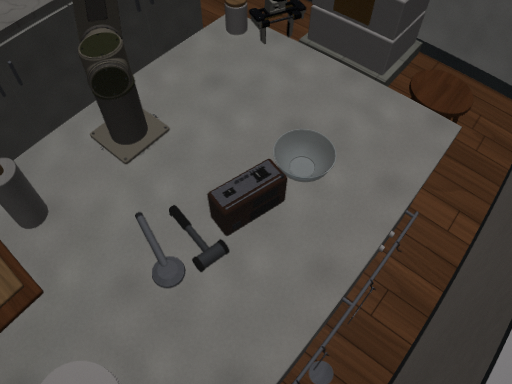

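Both depth fits agree: the radio's centre is at (0.554, 0.026) with a yaw of about -15°, and the crown is near (0.560, 0.078). I'll hover above the crown with the fingers shut.

Request:
play_rows(
  motion=[
    {"slide": [-0.85, -0.53, 0], "rot": [0, 0, 0]},
    {"slide": [-0.85, -0.53, 0], "rot": [0, 0, 0]},
    {"slide": [-0.85, -0.53, 0], "rot": [0, 0, 0]},
    {"slide": [-0.85, -0.53, 0], "rot": [0, 0, 0]},
    {"slide": [-0.85, -0.53, 0], "rot": [0, 0, 0]},
    {"slide": [-0.85, -0.53, 0], "rot": [0, 0, 0]},
    {"slide": [-0.85, -0.53, 0], "rot": [0, 0, 0]},
    {"slide": [-0.85, -0.53, 0], "rot": [0, 0, 0]},
    {"slide": [-0.85, -0.53, 0], "rot": [0, 0, 0]},
    {"slide": [-0.85, -0.53, 0], "rot": [0, 0, 0]},
    {"slide": [-0.85, -0.53, 0], "rot": [0, 0, 0]},
    {"slide": [-0.85, -0.53, 0], "rot": [0, 0, 0]},
    {"slide": [0, 0, 0], "rot": [0, 0, -0.97]},
    {"slide": [0, 0, 0], "rot": [0, 0, -0.97]},
    {"slide": [0, 0, 0], "rot": [0, 0, 0]},
  ],
  fingers=0,
  force=20,
)

```text
time_s: 2.3
eef_pos: [0.5255, 0.1257, 0.2184]
tool_rot: [0.126, 0.992, 0.001, 0.002]
force: [0.6, -0.5, -0.1]
gripper_width: 0.0011
```

```bash
cat >> h.py <<'E'
def rel(target):
    s=arm.state(); T=R.from_quat(s['tool_rot']).as_matrix()
    print('t',round(s['time_s'],2),'tcp',np.round(s['eef_pos'],4),'ytool az',round(np.degrees(np.arctan2(T[1,1],T[0,1])),2),'z',np.round(T[:,2],3),'F',np.round(s['force'],2),'w',s['gripper_width'])
    d=np.array(target)-s['eef_pos']; print('units to target',np.round(T.T@d/.04,3))
E
python3 - <<'E'
from h import *
rel([.56,.078,.18])
im,d=arm.read_camera('wrist'); cv2.imwrite('pics/w1.png',im)
for l in('radio','volume_top','quiet_mark'):
    print(l,[(np.round(q['at'],3).tolist(),round(q['confidence'],2)) for q in arm.pinpoint(l,'wrist')[:2]])
v,u=np.nonzero(d>0); K,D,o,Rm=cal('wrist')
p=cv2.undistortPoints(np.c_[u,v].astype(float).reshape(-1,1,2),K,D)[:,0]
P=(np.c_[p,np.ones(len(p))]*d[v,u][:,None])@Rm.T+o
m=(abs(P[:,2]-.142)<.012)&(abs(P[:,0]-.57)<.12)&(P[:,1]>-.15)&(P[:,1]<.16)
print(m.sum(),cv2.minAreaRect((P[m][:,:2]*1000).astype(np.float32)))
print(proj('wrist',[[.56,.078,.151]]))
E
```

```text
t 2.3 tcp [0.5255 0.1257 0.2184] ytool az 75.55 z [ 0.004  0.001 -1.   ] F [ 0.58 -0.48 -0.09] w 0.0010888521302425728
units to target [-1.13  -0.942  0.964]
radio [([0.549, 0.027, -0.004], 0.62)]
volume_top []
quiet_mark [([0.564, 0.086, 0.15], 0.68)]
19318 ((548.152587890625, 31.935325622558594), (228.48130798339844, 92.71846008300781), 75.14205169677734)
[[211.23494855 259.98197507]]
```

View pics/w1.png

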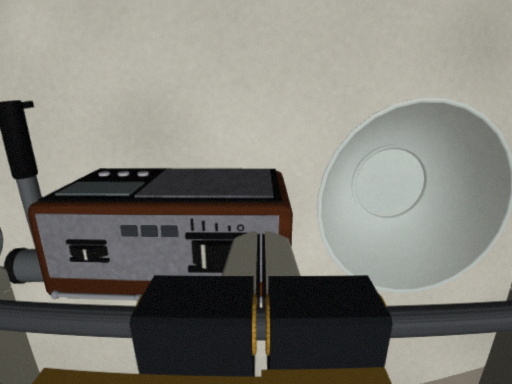

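The wheel is centred near (215,258) with a white line at about (203,256). The scale marks run from the ring at (241,227), through the bars at x≈229, 217 and 205, to the longest at 192. I'll project the expected line position for each click and compare.

```bash
cat >> h.py <<'E'
C=np.array([.554,.026,0]); Y=np.radians(-15)
def rad(p): return C+R.from_euler('z',Y).apply(p)
def clicks(n):
    for a in (0,.36,.72,1.08,1.44):
        th=.72-a; print(a, np.round(proj(n,[rad([-.007+dx,.052+.030*np.sin(th),.121+.030*np.cos(th)]) for dx in(-.011,0,.011)]),1).tolist())
E
python3 - <<'E'
from h import *
clicks('wrist')
im=cv2.imread('pics/w1.png')[190:310,150:310]; cv2.imwrite('pics/w1c.png',cv2.resize(im,None,fx=5,fy=5,interpolation=cv2.INTER_CUBIC))
E
```

```text
0 [[236.1, 244.7], [236.3, 256.5], [236.6, 268.0]]
0.36 [[224.3, 247.6], [224.7, 259.7], [225.1, 271.4]]
0.72 [[210.9, 248.6], [211.5, 260.7], [212.1, 272.4]]
1.08 [[198.3, 247.4], [199.1, 259.4], [199.8, 271.1]]
1.44 [[188.5, 244.2], [189.3, 256.0], [190.2, 267.5]]
```

View pics/w1c.png

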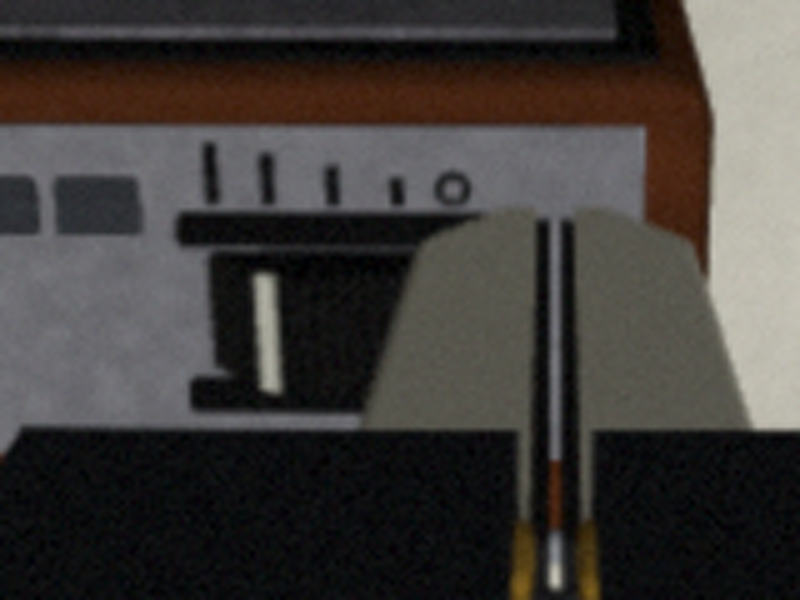

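The line is level with the second-longest bar, so the wheel is at 1.08 and needs two clicks down (21.6 mm of rim). The wrist view puts the crown near (0.558, 0.081). I'll start each stroke 6 mm to the -y side of it.

```bash
python3 -c "
from h import *
rel([.5565,.0752,.165])"
```

```text
t 2.5 tcp [0.5246 0.1277 0.2185] ytool az 75.37 z [ 0.004  0.002 -1.   ] F [-0.57  0.4  -0.15] w 0.00035423759670834916
units to target [-1.097 -1.072  1.338]
```

Request:
play_rows(
  motion=[
    {"slide": [-0.4, -0.4, 0.2], "rot": [0, 0, 0]},
    {"slide": [-0.4, -0.4, 0.4], "rot": [0, 0, 0]},
    {"slide": [-0.3, -0.3, 0.4], "rot": [0, 0, 0]},
    {"slide": [0, 0, 0.3], "rot": [0, 0, 0]},
    {"slide": [0, 0, 0], "rot": [0, 0, 0]},
    {"slide": [0, 0, 0], "rot": [0, 0, 0]},
  ],
)

```text
time_s: 3.0
eef_pos: [0.5568, 0.0785, 0.1668]
tool_rot: [0.128, 0.992, 0.002, 0.004]
force: [-0.5, 0.3, -0.0]
gripper_width: 0.0005
```

```bash
python3 -c "
from h import *
rel([.5565,.0752,.152])"
```

```text
t 3.0 tcp [0.5568 0.0785 0.1668] ytool az 75.33 z [ 0.008  0.004 -1.   ] F [-0.51  0.28 -0.02] w 0.0005381388237834623
units to target [-0.011 -0.084  0.368]
```

Request:
play_rows(
  motion=[
    {"slide": [0, -0.08, 0.15], "rot": [0, 0, 0]},
    {"slide": [0, 0, 0.15], "rot": [0, 0, 0]},
    {"slide": [0, 0, 0.06], "rot": [0, 0, 0]},
    {"slide": [0, 0, 0.05], "rot": [0, 0, 0]},
  ],
)

```text
time_s: 3.33
eef_pos: [0.5561, 0.0785, 0.1517]
tool_rot: [0.126, 0.992, 0.003, 0.005]
force: [0.6, 0.3, -0.5]
gripper_width: 0.0008
```

Request:
play_rows(
  motion=[
    {"slide": [0, -0.12, 0], "rot": [0, 0, 0]},
    {"slide": [0, 0, 0.04], "rot": [0, 0, 0]},
  ],
)

```text
time_s: 3.5
eef_pos: [0.5549, 0.0742, 0.1508]
tool_rot: [0.126, 0.992, 0.003, 0.006]
force: [-5.1, -2.6, 17.3]
gripper_width: -0.0001
```

Request:
play_rows(
  motion=[
    {"slide": [0, 0, 0.06], "rot": [0, 0, 0]},
  ],
)

```text
time_s: 3.58
eef_pos: [0.5554, 0.0741, 0.1507]
tool_rot: [0.126, 0.992, 0.003, 0.006]
force: [-10.6, -0.6, 22.9]
gripper_width: 0.0003
```

Request:
play_rows(
  motion=[
    {"slide": [0.02, 0.05, 0.03], "rot": [0, 0, 0]},
    {"slide": [0, 0.08, 0.03], "rot": [0, 0, 0]},
  ],
)

```text
time_s: 3.75
eef_pos: [0.5565, 0.0785, 0.1513]
tool_rot: [0.126, 0.992, 0.003, 0.008]
force: [-3.5, 0.3, 3.8]
gripper_width: 0.0009
```

Request:
play_rows(
  motion=[
    {"slide": [0, 0.08, 0.05], "rot": [0, 0, 0]},
    {"slide": [0, 0.08, 0.05], "rot": [0, 0, 0]},
  ],
)

```text
time_s: 3.92
eef_pos: [0.5589, 0.0855, 0.1511]
tool_rot: [0.126, 0.992, 0.004, 0.009]
force: [-7.9, 0.4, 13.2]
gripper_width: 0.0005
```

Request:
play_rows(
  motion=[
    {"slide": [0, 0, -0.5], "rot": [0, 0, 0]},
    {"slide": [0, 0, -0.6], "rot": [0, 0, 0]},
    {"slide": [0.4, 0.8, -0.6], "rot": [0, 0, 0]},
    {"slide": [0, 0.4, 0], "rot": [0, 0, 0]},
    {"slide": [0, 0, 0], "rot": [0, 0, 0]},
  ],
)

```text
time_s: 4.33
eef_pos: [0.5542, 0.1361, 0.2205]
tool_rot: [0.128, 0.992, 0.004, 0.008]
force: [-0.1, 0.7, -0.7]
gripper_width: 0.0007
```

```bash
cat >> h.py <<'E'
def look(f):
    rel([.5565,.0752,.152])
    im,d=arm.read_camera('wrist'); clicks('wrist')
    u,v=proj('wrist',[rad([-.007,.052,.151])])[0].astype(int); u0=max(u-75,0); v0=max(v-60,0)
    print('crop origin',u0,v0)
    cv2.imwrite(f,cv2.resize(im[v0:v0+120,u0:u0+160],None,fx=5,fy=5,interpolation=cv2.INTER_CUBIC))
E
python3 -c "
from h import *
look('pics/w2.png')"
```

```text
t 4.33 tcp [0.5542 0.1361 0.2205] ytool az 75.31 z [ 0.017  0.007 -1.   ] F [-0.09  0.7  -0.74] w 0.0006907094168727335
units to target [-0.416 -1.476  1.704]
0 [[216.2, 212.3], [216.7, 224.8], [217.2, 237.0]]
0.36 [[203.8, 214.8], [204.5, 227.5], [205.1, 239.9]]
0.72 [[190.0, 215.7], [190.9, 228.5], [191.8, 240.9]]
1.08 [[177.2, 214.7], [178.3, 227.4], [179.3, 239.7]]
1.44 [[167.6, 212.1], [168.7, 224.6], [169.9, 236.7]]
crop origin 115 168
```

View pics/w2.png

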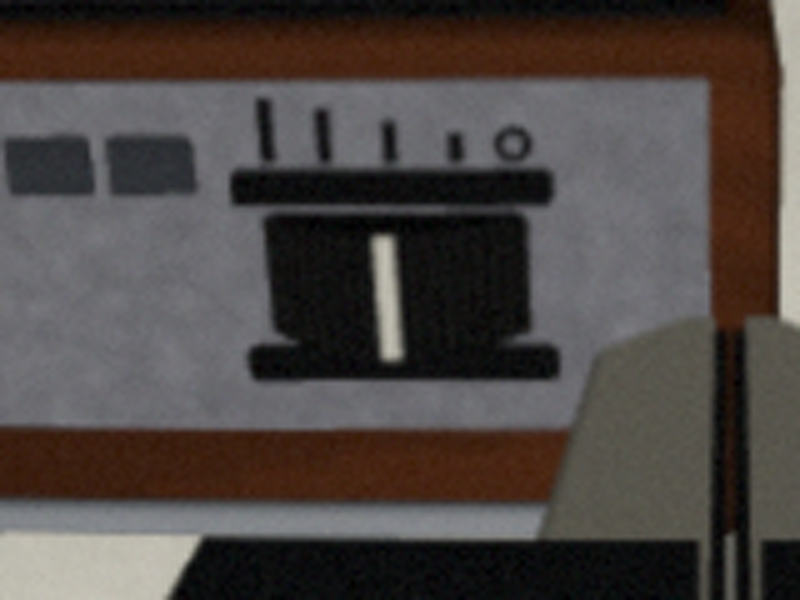

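The line is now on the crown (about (192,228)), level with the middle bar, so the wheel is at 0.72 and one click is done. I'll straighten the slight tilt and repeat the stroke once.

Request:
play_rows(
  motion=[
    {"slide": [-0.2, -0.7, 0.3], "rot": [0.13, 0.17, 0]},
    {"slide": [-0.2, -0.7, 0.4], "rot": [0, 0, 0]},
    {"slide": [0, -0.1, 0.4], "rot": [0, 0, 0]},
    {"slide": [0, 0, 0.2], "rot": [0, 0, 0]},
    {"slide": [0, 0, 0], "rot": [0, 0, 0]},
  ],
)

```text
time_s: 4.8
eef_pos: [0.5546, 0.0692, 0.1655]
tool_rot: [0.126, 0.992, -0.001, 0.0]
force: [0.4, -0.0, 0.4]
gripper_width: 0.0007
```

```bash
python3 -c "
from h import *
rel([.556,.0742,.152])"
```

```text
t 4.8 tcp [0.5546 0.0692 0.1655] ytool az 75.48 z [ 0.    -0.002 -1.   ] F [ 0.38 -0.03  0.44] w 0.0006959569179805744
units to target [-0.002  0.131  0.338]
```

Request:
play_rows(
  motion=[
    {"slide": [0, 0.12, 0.15], "rot": [0, 0, 0]},
    {"slide": [0, 0, 0.13], "rot": [0, 0, 0]},
    {"slide": [0, 0, 0.07], "rot": [0, 0, 0]},
    {"slide": [0, 0, 0.03], "rot": [0, 0, 0]},
  ],
)

```text
time_s: 5.13
eef_pos: [0.5563, 0.0747, 0.1509]
tool_rot: [0.126, 0.992, -0.001, 0.001]
force: [-7.4, -1.7, 15.3]
gripper_width: 0.0003
```

Request:
play_rows(
  motion=[
    {"slide": [0, 0, 0.04], "rot": [0, 0, 0]},
  ],
)

```text
time_s: 5.22
eef_pos: [0.5566, 0.0752, 0.1511]
tool_rot: [0.126, 0.992, -0.001, 0.001]
force: [-7.5, 0.2, 12.3]
gripper_width: 0.0004
```

Request:
play_rows(
  motion=[
    {"slide": [0.01, 0.06, 0.04], "rot": [0, 0, 0]},
    {"slide": [0, 0.08, 0.04], "rot": [0, 0, 0]},
  ],
)

```text
time_s: 5.38
eef_pos: [0.5582, 0.0819, 0.1512]
tool_rot: [0.125, 0.992, -0.001, 0.002]
force: [-6.0, 0.6, 6.9]
gripper_width: 0.0003
```

Request:
play_rows(
  motion=[
    {"slide": [0, 0.09, 0.05], "rot": [0, 0, 0]},
  ],
)

```text
time_s: 5.47
eef_pos: [0.5596, 0.0864, 0.151]
tool_rot: [0.125, 0.992, -0.0, 0.003]
force: [-6.7, -0.0, 8.3]
gripper_width: 0.0007
```

Total stroke is about 11.6 mm. I'll lift off and check.

Request:
play_rows(
  motion=[
    {"slide": [0, 0, -0.5], "rot": [0, 0, 0]},
    {"slide": [0, 0, -0.6], "rot": [0, 0, 0]},
    {"slide": [0.4, 0.8, -0.6], "rot": [0, 0, 0]},
    {"slide": [0, 0.4, 0], "rot": [0, 0, 0]},
    {"slide": [0, 0, 0], "rot": [0, 0, 0]},
  ],
)

```text
time_s: 5.88
eef_pos: [0.5558, 0.1398, 0.2221]
tool_rot: [0.123, 0.992, 0.0, 0.004]
force: [0.7, 0.4, -0.3]
gripper_width: 0.0007
```

```bash
python3 -c "
from h import *
look('pics/w3.png')
im,d=arm.read_camera('wrist'); cv2.imwrite('pics/w3full.png',im)"
```

```text
t 5.88 tcp [0.5558 0.1398 0.2221] ytool az 75.84 z [ 0.007  0.    -1.   ] F [ 0.66  0.44 -0.34] w 0.0006758690374228923
units to target [-0.4   -1.565  1.752]
0 [[212.3, 211.0], [212.7, 223.5], [213.1, 235.7]]
0.36 [[199.8, 213.3], [200.4, 226.0], [201.0, 238.4]]
0.72 [[186.1, 214.0], [186.9, 226.7], [187.6, 239.1]]
1.08 [[173.5, 212.9], [174.4, 225.5], [175.4, 237.9]]
1.44 [[164.1, 210.2], [165.1, 222.7], [166.1, 234.8]]
crop origin 111 166
```

View pics/w3.png

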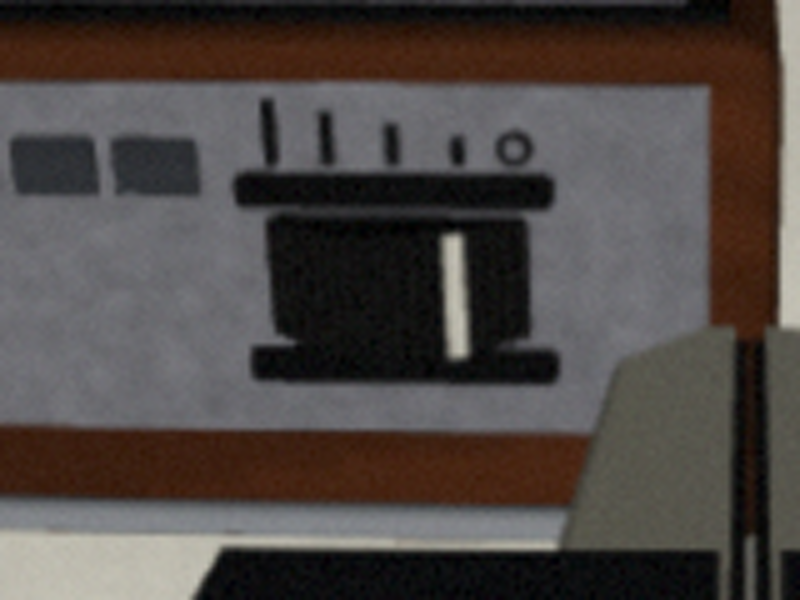

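View pics/w3full.png

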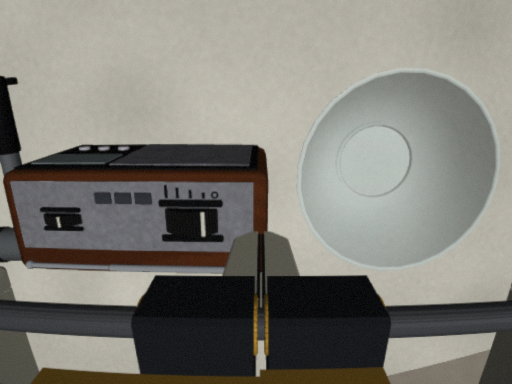

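The line now sits at about (202,225), level with the shortest bar, so the wheel is at 0.36. It has the same small offset from the predicted position as before, so the radio hasn't shifted. The arm is clear of everything, so I'll hand in.

```bash
python3 -c "
from h import *
print(arm.sign_off())"
```

```text
the job is handed in; nothing more can be done
None
```

The volume wheel is now in its quietest step (0.36), still on, and I handed the job in at about 6 s of robot time.

- **What I did:** The wheel started at 1.08. I rolled it down two clicks with the shut fingertips, one stroke of about 12 mm per click, and lifted off to check after each one.
- **Force:** Readings between moves during the strokes were about 4–15 N. One settling press before the first stroke briefly read about 23 N, over the suggested 20 N. A sideways drag of up to about 10 N also showed on the wheel.
- **Last checks:** The white line is level with the shortest bar, within about 1.5 px of where it should be. That offset was the same after both clicks, so the radio doesn't appear to have moved. The tuning wheel and bowl look unchanged in the final picture. The mallet is only partly in view there and the shower head isn't at all, but the arm never went near either. The fingertips were about 70 mm above the radio's crown and touching nothing.

No check failed. The wrist depth fit placed the radio about 6 mm off in x and y from the other two cameras, so I used the crown position taken from the white line in the picture instead.

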